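# Close the glaze mill jar

### The arm

A 6-joint arm with a two-finger parallel gripper is mounted at the origin on the work surface. World frame = base frame: x ahead of the robot, y to its left, z up, the work surface at z = 0. Lengths are in mm, angles in rad, forces in N, time in s.
With the tool pointing down it reaches from about 300 to 775 mm from the base axis. Payload 14.6 kg.
Tool frame: the origin (TCP) lies between the finger pads; the fingertips stand 19 mm ahead of it and the grasp point (between the pads) is the TCP; z points along the fingers, y is the line along which they close (so a half turn about z gives the same grasp; the last joint's range is limited). The gripper opens to 94 mm and grips with 3 to 60 N. Pads are 16 mm wide; open, the fingers measure 119 mm over their backs; the gripper's body (75 mm by 177 mm) begins 78 mm behind the grasp point.
Start: joints at [1.053, 0.3, 1.521, -0, 1.321, -0.067], TCP at [239.623, 495.046, 224.446] pointing down, gripper open.
Joint ranges: [-3.03, 3.03], [-0.79, 2.21], [0.23, 2.52], [-1.04, 4.18], [0, 3.07], [-2.55, 2.55]. Speed limits (rad/s): [2.22, 2.22, 2.57, 3.14, 3.14, 3.14].

### API

Orientations are given as [roll, pitch, yaw] about the fixed x, y, z axes, in that order (R = Rz(yaw) Ry(pitch) Rx(roll)).
In Python, from cell import monitor, imaging, job, find_in, trace gives the robot as it stands. The module is installed in compiled form; this text tells all that it offers.
- The arm moves only by the tool arm_command, never from a script. Its argument "steps" is a list of rows, each a list of 5 numbers: the opening, from 0 (shut) to 1 (fully open), then the shift along the tool's x, y, z in mm, then the turn about the tool's z in degrees. In form: [[gripper, dx, dy, dz, turn], ...]. A call has 1 to 20 rows; each row is the pose to reach, as a shift and turn from the pose commanded when the call began, along the tool's axes at that moment; what a row does not reach only later rows make up. A row lasts 1/8 s, in which the tool goes at most 62.5 mm and 10.7 degrees, less where a joint would pass 70% of its speed; a pose out of reach is approached as far as the arm can. A call with a gripper value outside its range is refused whole. The fingers move at their own pace and stop on an object; "force" is the grip in N (left out, the last holds). Time passes only in rows, so rows that repeat a pose let the fingers close. It gives the time, the measured TCP pose, the force, the opening and the grip force at its end, in the units of the state.
- monitor.read_state(): the state, without advancing time (a new reading comes with each control period).
- imaging.camera(name): name is "scene" or "top" or "wrist"; returns a dict with "img" (400x640x3 uint8, red, green, blue), "mtx" (3x3 intrinsics, pixels), "view" (4x4, takes a point from world to camera coordinates). Camera axes: x right, y down, z forward; pixel columns grow to the right and rows downward; lengths in mm; the calibration is good to about 2 mm. A picture is of the moment at which its call begins. There is no depth.
- job.sign_off(): hands the job in; it is judged then, once.
Trained networks look in a picture, given as the dict that the camera call returned (one of the last four; its "shot" number tells which), for a name from the list of things; names that differ only in an ending like _2 or _b are one class to them, and where a whole thing is asked for, a point or a joint stands for the part that bears it (a point fixed in the world has none). Each returns a list of dicts, best first, with "p" (0 to 1); they miss things now and then, are a little off and sometimes report something else, mostly with a low value. They report only what shows in the picture. A call takes as long as a camera call. They do not tell look-alikes from the thing itself.
- find_in(picture, target): "rect" ([centre column, centre row, width, height] in pixels, round what is visible of it).
- trace(picture, target): "region" (400x640 bool, what is visible of it) and "rect" ([centre column, centre row, width, height] in pixels, round what is visible of it).
The state is a dict: "clock": time; "joints": joint angles; "qd": joint speeds; "effort": joint torques, N m; "eef_pos": TCP position; "eef_rot": TCP orientation; "wrist_force": force on the tool from outside, world axes, zero at the start; "moment": the same for the moment, N m; "finger_gap": finger opening in mm; "finger_force": force on a finger pad.
Only numpy, scipy, OpenCV 4.12 (cv2) and the standard library are available. Lean on these libraries where they do the work, as an engineer would, in place of code of your own. Each camera call takes 0.05 s, during which the arm holds its last target. There are 200 camera calls.

### The job

Put the lid on the glaze mill jar and turn it slowly by its square head, pressing only lightly, until you feel it drop into the hidden notches of the lock ring, with the ring still in the first half of its travel. Then, taking the head again as often as you need, carry the ring round clockwise (seen from above) with the lid until its tab comes up against the far stop, and let go with the lid sitting fully down. Leave everything else on the bench where it is.

Things in the scene. Friction and masses are not known exactly. Their poses are not given: they have to be found in the camera images.
- lid_head (a point): Centre (half-way up) of the square head, 34 x 34 mm and 46 mm tall, on top of the loose aluminium lid, about 0.35 kg, lying right way up on the bench. The lid's disc is 82 mm across, 8 mm thick, its underside 31 mm below this point. Head top is 23 mm above. z is up; x and y are square to the head's faces.
- lid_foot (a point): Centre of the lid's underside at the level of the bottoms of its four steel lugs, 38 mm below the head's centre. The lugs are 7 mm tall, 12 mm wide, 31 mm from the axis, 90 degrees apart, towards x, y, -x and -y. The lid stands on them.
- jar_seat (a point): On the axis of the white mill jar (106 mm across, fixed on a dark 135 mm square plate), 117 mm above the bench, at the black rubber dust seal inside the lock ring. z is up. Under the seal, which gives no resistance, is a flat seat with four notches 90 degrees apart, 21 mm wide, 10 mm deep; their angle differs every time and cannot be seen.
- jar_rim (a point): Centre of the lock ring's rim at the jar's mouth, 18 mm above the seat; rim 111 mm across, mouth flared, bore 84 mm: it centres the lid. Lid just set in: its lugs stand on the seat, head centre 20 mm above this point, and it turns with light friction (0.05 to 0.2 N m). Lugs over notches: unless gripped or pushed hard it falls 7 mm by its weight (head centre 13 mm above) and grips the ring, with 0.15 rad play.
- lockring (a joint): Angle of the aluminium lock ring, rad: near 0 at the start (tab near the open stop), growing clockwise seen from above to 1.6 at the far stop (locked). It turns stiffly (0.45 N m), has no spring, stays where left. Its 12 mm wide tab reaches 72 mm from the axis and points (46 degrees minus this angle) from the jar's x axis.
- far_stop (a point): Dark steel stop post on the jar, 12 mm wide, 68 mm from the axis at its outer face, at -58 degrees from the jar's x axis: the locked stop for the ring's tab. A like post at +58 degrees is the open stop. This point is on the post's top, 10 mm above the seat.
- mug: Bystander: white ceramic mug, 76 mm across, 85 mm tall; origin under its centre.
- bowl: Bystander: terracotta bowl, 124 mm across, 55 mm tall; origin under its centre.
- glaze_a: Bystander: small grey glaze jar, 56 mm across, 75 mm tall; origin under its centre.
- glaze_b: Bystander: another such glaze jar.
- rib: Bystander: flat wooden potter's rib, 90 x 50 x 12 mm; origin under its centre.
- brush: Bystander: a brush lying on the bench.
- slip_spoon: Bystander: a spoon lying on the bench.
Things that resemble listed ones, but are neither listed nor needed, are in the scene too. What is shaped like the part that bears lid_head but green or yellow is not meant.

How it is judged (in metres and radians):
On the way:
1. the lid has dropped into the notches while the lock ring is still in the first half of its travel (z of lid_head in the frame of jar_seat between 0.026 and 0.0335 m and horizontal distance between lid_head and jar_seat below 0.006 m and angle between lid_head's own z axis and vertical below 0.07 rad and value of joint lockring below 0.8 rad), for 0.1 s.
At the end, for the whole second after the job is handed in: The lock ring is turned clockwise to its locked stop (1.5 rad or more of 1.6), the lid sits fully down in the notches (head point 26 to 33.5 mm above the seat point, within 6 mm of the axis, tilted less than 0.07 rad) and is at rest (z of lid_head in the frame of jar_seat between 0.026 and 0.0335 m and horizontal distance between lid_head and jar_seat below 0.006 m and angle between lid_head's own z axis and vertical below 0.07 rad and value of joint lockring above 1.5 rad and linear speed of lid below 0.02 m/s); the robot touches nothing.
It fails at once if a bystander was moved by more than 30 mm (distance of any of mug, bowl, glaze_a, glaze_b, rib, brush, slip_spoon from where it was at the start of the episode above 0.03 m).
It also fails if it takes over 72 s, if anything falls off the work surface, if the arm or the gripper's body presses on something with over 40 N, if the wrist force passes 120 N, or if a joint passes its speed limit or range.

## Working session

There is one attempt and no reset: what is moved stays moved. The work goes in short steps, Python scripts to look and compute and a tool call to move; the robot and the scene stay as the last step left them, time stands still between calls to the robot, and variables do not carry over. Pictures are saved under pics/ and viewed, at most 10 in all, crops included, and the job is handed in when it is done.

Besides the shell and the picture viewer there is one more tool, called after "Request:" as a command line: name --pt "numbers of a row" for each row, then --argument value for the rest. arm_command: Moves the arm, as the interface text tells. Its arguments: {"type":"object","properties":{"steps":{"type":"array","items":{"type":"array","items":{"type":"number"}}},"force":{"type":"number"}},"required":["steps"]}

```bash
mkdir -p pics; cat > h.py <<'E'
import numpy as np, cv2
from cell import monitor, imaging, job, find_in, trace
def pix2z(p,u,v,z):
    K=np.array(p["mtx"]);V=np.array(p["view"]);R=V[:3,:3];t=V[:3,3]
    c=-R.T@t; d=R.T@np.linalg.inv(K)@np.array([u,v,1.]); return c+d*(z-c[2])/d[2]
def proj(p,X):
    K=np.array(p["mtx"]);V=np.array(p["view"]);q=K@(V[:3,:3]@np.array(X,float)+V[:3,3]); return q[:2]/q[2]
def save(p,n): cv2.imwrite("pics/"+n+".png",cv2.cvtColor(p["img"],cv2.COLOR_RGB2BGR))
E
python3 - <<'E'
from h import *
s=monitor.read_state(); print(s["clock"],s["eef_pos"],s["eef_rot"],s["wrist_force"],s["finger_gap"])
ims=[]
for n in ("top","scene"):
    p=imaging.camera(n); save(p,n+"0"); print(n,np.linalg.inv(p["view"])[:3,3].round())
    for t in ("lid_head","jar_seat","jar_rim","lockring","far_stop"):
        try:
            for r in find_in(p,t)[:5]: print(t,round(r["p"],2),np.round(r["rect"],1))
        except Exception as e: print(t,e)
E
```

```text
0.0 [239.50331373 494.83894598 223.89780645] [-3.14042330e+00 -7.60588813e-05  2.69080468e+00] [-0.07966757  0.04964697 -0.30451588] 94.04654533687452
top [ 400.  -93. 1133.]
lid_head 0.91 [348.2 226.4  29.9  25.3]
lid_head 0.72 [360.5 268.1  27.7  35.3]
lid_head 0.7 [339.4 185.5  25.9  24.2]
lid_head 0.58 [394.4 230.9  28.5  28.2]
jar_seat 0.78 [236.  218.8  58.2  50.8]
jar_rim 0.91 [236.  220.3  60.2  51.2]
jar_rim 0.58 [286.3 134.6  38.6  39.1]
lockring 0.66 [230.4 215.4  41.1  40.8]
far_stop 0.79 [232.6 217.4  57.9  49.1]
scene [1188.  254. 1117.]
lid_head 0.95 [309.5 214.8  26.   25.6]
lid_head 0.89 [330.6 144.9  34.1  26.8]
lid_head 0.61 [282.9 154.8  27.5  26.5]
lid_head 0.16 [234.6 153.6  46.1  43.7]
jar_seat 0.95 [423.8 220.2  58.7  67.3]
jar_rim 0.71 [422.8 226.8  54.8  70.6]
jar_rim 0.39 [247.9 231.1  21.6  31.2]
lockring 0.8 [432.  209.4  41.6  45.9]
far_stop 0.66 [422.4 224.3  62.3  72.6]
far_stop 0.29 [355.6 223.8  43.4  39.7]
```

View pics/top0.png

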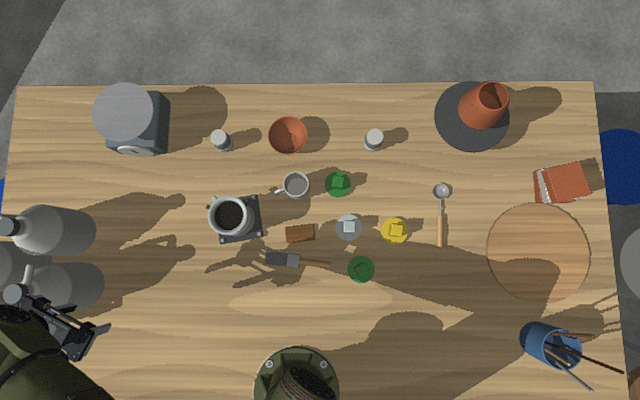

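View pics/scene0.png

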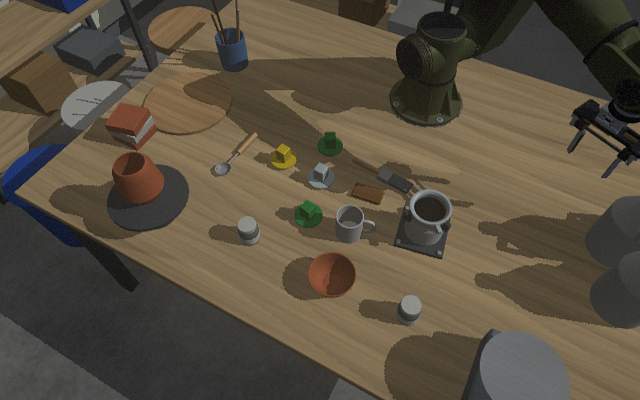

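The top picture shows the candidates for lid_head: silver (348,227), green (338,183) and (361,269), yellow (394,230). I choose the silver one. The jar is at (230,215), with its dark plate centred near (236,219). The rib (300,233), brush (283,260) and mug (295,185) lie nearby.

```bash
python3 - <<'E'
from h import *
p=imaging.camera("top"); q=imaging.camera("scene")
for nm,im in (("top",p),("scene",q)):
    for t in ("lid_head","lockring"):
        for r in trace(im,t)[:2]:
            m=r["region"]; print(nm,t,round(r["p"],2),np.round(r["rect"],1),m.sum(),np.argwhere(m).mean(0)[::-1].round(1))
print("lid by top", pix2z(p,348.2,226.4,15).round(1),pix2z(p,348.2,226.4,61).round(1)," scene",pix2z(q,309.5,214.8,30))
print("lid scene", pix2z(q,320.5,175,30).round(1))
print("jar rim top",pix2z(p,230.4,215.4,135).round(1),"scene",pix2z(q,432,209.4,135).round(1))
a=cv2.resize(p["img"][195:255,315:415],None,fx=4,fy=4,interpolation=cv2.INTER_CUBIC)
b=cv2.resize(p["img"][185:250,190:290],None,fx=4,fy=4,interpolation=cv2.INTER_CUBIC)
c=cv2.resize(q["img"][150:195,295:395],None,fx=4,fy=4,interpolation=cv2.INTER_CUBIC)
d=cv2.resize(q["img"][180:265,380:480],None,fx=4,fy=4,interpolation=cv2.INTER_CUBIC)
L=np.vstack([a,b]);R=np.vstack([c,d]);h=max(len(L),len(R))
f=lambda x:np.pad(x,((0,h-len(x)),(0,0),(0,0)))
save({"img":np.hstack([f(L),f(R)])},"crop1")
E
```

```text
top lid_head 0.81 [339.6 183.4  24.4  27.3] 542 [337.7 183.6]
top lid_head 0.69 [394.4 232.1  26.6  26.1] 562 [393.8 230.6]
top lockring 0.63 [229.1 215.   40.1  37.8] 1307 [227.  214.4]
scene lid_head 0.93 [329.1 145.1  29.3  25.9] 452 [329.3 144.2]
scene lid_head 0.9 [322.6 177.1  22.4  31.3] 529 [320.6 176.5]
scene lockring 0.98 [434.4 210.5  43.1  44. ] 1298 [430.4 208.7]
lid by top [ 477.9 -154.7   15. ] [ 474.7 -152.2   61. ]  scene [ 614.88026205 -114.05280881   30.        ]
lid scene [ 477.  -154.2   30. ]
jar rim top [499.8 175.3 135. ] scene [507.6 191.  135. ]
```

View pics/crop1.png

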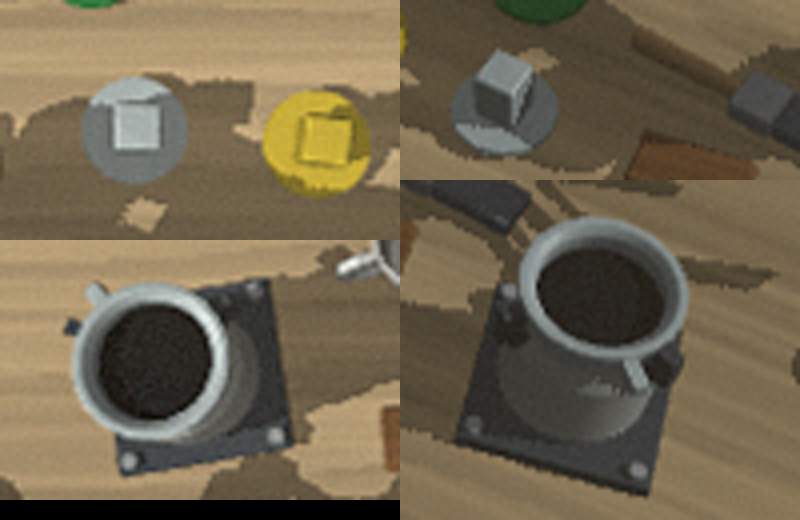

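The close crop confirms it: the silver lid is at top pixel ~(348.5,226), with its head almost square to the world axes. The jar ring centre is at top (227.8,215.2) and scene (431,210.2), with its tab up-left. I'll move to hover above the lid.

Request:
arm_command --pt "0.64 -497 -481 0 -26" --pt "0.64 -497 -481 0 -26" --pt "0.64 -497 -481 0 -26" --pt "0.64 -497 -481 0 -26" --pt "0.64 -497 -481 0 -26" --pt "0.64 -497 -481 0 -26" --pt "0.64 -497 -481 0 -26" --pt "0.64 -497 -481 0 -26" --pt "0.64 -497 -481 0 -26" --pt "0.64 -497 -481 0 -26" --pt "0.64 -497 -481 0 -26" --pt "0.64 -497 -481 0 -26" --pt "0.64 -497 -481 0 -26" --pt "0.64 -497 -481 0 -26" --pt "0.64 -497 -481 0 -26" --force 30

```text
clock: 2.78
eef_pos: [477.4, -153.4, 224.8]
eef_rot: [-3.141, 0.0, -3.137]
wrist_force: [0.5, -0.7, 0.2]
finger_gap: 60.0
finger_force: 0.0
```

```bash
python3 - <<'E'
from h import *
s=monitor.read_state(); print(s["clock"],s["eef_pos"].round(1),s["eef_rot"].round(3),s["joints"].round(3),s["finger_gap"],s["wrist_force"].round(2))
p=imaging.camera("wrist"); save(p,"w1"); print(p["mtx"],p["view"])
for t in ("lid_head",):
    for r in find_in(p,t)[:4]: print(t,round(r["p"],2),np.round(r["rect"],1),pix2z(p,*r["rect"][:2],30).round(1))
T=imaging.camera("top");S=imaging.camera("scene")
def tri(obs):
    A=[];b=[]
    for im,u,v in obs:
        V=np.array(im["view"]);R=V[:3,:3];c=-R.T@V[:3,3];d=R.T@np.linalg.inv(im["mtx"])@np.array([u,v,1]);d/=np.linalg.norm(d)
        P=np.eye(3)-np.outer(d,d);A.append(P);b.append(P@c)
    return np.linalg.solve(sum(A),sum(b))
print("rim",tri([(T,227.8,215.2),(S,431,210.2)]),pix2z(T,227.8,215.2,135),pix2z(S,431,210.2,135))
E
```

```text
2.775 [ 477.4 -153.4  224.8] [-3.141  0.    -3.137] [-0.384  0.191  1.656  0.     1.294 -1.959] 59.99792842728461 [ 0.54 -0.75  0.18]
[[297.85206604   0.         319.32156121]
 [  0.         297.85206604 197.9163112 ]
 [  0.           0.           1.        ]] [[-3.37315934e-03  9.99994117e-01  6.22888705e-04  1.55126761e+02]
 [ 9.60098797e-01  3.06439700e-03  2.79644257e-01 -4.86919972e+02]
 [ 2.79640703e-01  1.54131933e-03 -9.60103485e-01  2.58567165e+02]
 [ 0.00000000e+00  0.00000000e+00  0.00000000e+00  1.00000000e+00]]
lid_head 0.83 [318.1 174.4  60.8  61.9] [ 469.2 -155.    30. ]
lid_head 0.8 [208.  164.9  68.6  63.3] [ 458.1 -287.2   30. ]
lid_head 0.64 [340.9 271.7  61.2  56.2] [ 601.4 -124.3   30. ]
lid_head 0.59 [287.6  68.8  71.3  74. ] [ 351.1 -188.9   30. ]
rim [501.49426292 187.66115945 120.16036148] [500.38856284 182.55141532 135.        ] [511.15646642 189.56927629 135.        ]
```

View pics/w1.png

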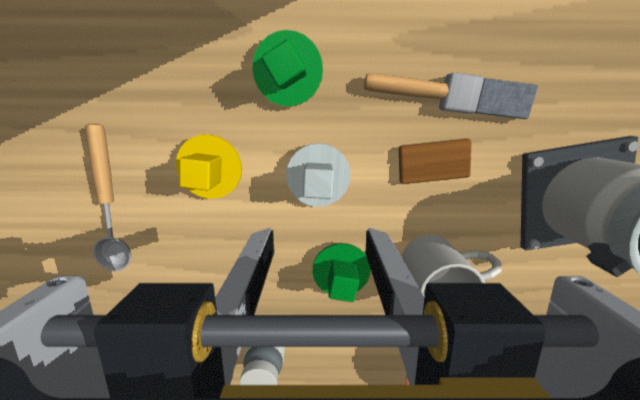

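The wrist view shows the silver lid with its disc centred at (318,175) and head at (319,180). It stands between the yellow (208,165) and the two green ones.

```bash
python3 - <<'E'
from h import *
p=imaging.camera("wrist")
for z in (15,): print("disc",pix2z(p,318.5,175,z).round(1))
c=p["img"][135:215,275:365]; g=cv2.cvtColor(c,cv2.COLOR_RGB2GRAY)
# homography to top plane z=61, scale 4px/mm
o=[];w=[]
for X in (440,510):
    for Y in (-190,-120):
        o.append(proj(p,[X,Y,61])); w.append([(-120-Y)*5,(510-X)*5])
H=cv2.getPerspectiveTransform(np.float32(o),np.float32(w))
r=cv2.warpPerspective(p["img"],H,(350,350),flags=cv2.INTER_CUBIC)
o=[proj(p,[X,Y,15]) for X in (420,530) for Y in (-210,-100)];w=[[(-100-Y)*3.2,(530-X)*3.2] for X in (420,530) for Y in (-210,-100)]
r2=cv2.warpPerspective(p["img"],cv2.getPerspectiveTransform(np.float32(o),np.float32(w)),(352,350),flags=cv2.INTER_CUBIC)
save({"img":np.hstack([r,r2])},"head")
E
```

```text
disc [ 473.1 -155.2   15. ]
```

View pics/head.png

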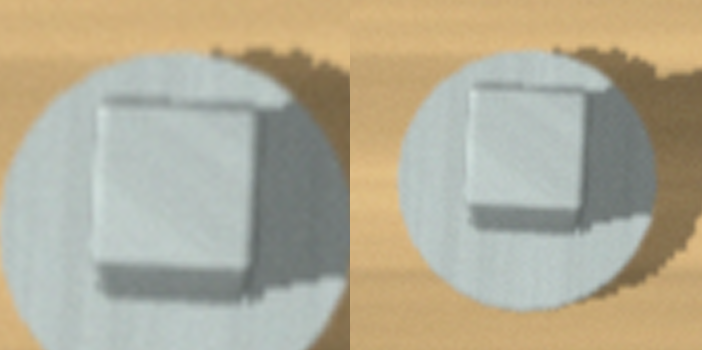

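Request:
arm_command --pt "0.64 4.4 -1.6 60 2.2" --pt "0.64 4.4 -1.6 120 2.2" --pt "0.64 4.4 -1.6 160 2.2" --pt "0.64 4.4 -1.6 175 2.2" --pt "0.64 4.4 -1.6 175 2.2" --pt "0.64 4.4 -1.6 175 2.2" --pt "0.25 4.4 -1.6 175 2.2" --pt "0.25 4.4 -1.6 175 2.2" --pt "0.25 4.4 -1.6 175 2.2" --pt "0.25 4.4 -1.6 175 2.2" --pt "0.25 4.4 -1.6 175 2.2" --force 30

```text
clock: 4.4
eef_pos: [473.2, -156.0, 49.8]
eef_rot: [3.142, 0.0, 3.106]
wrist_force: [-1.6, 1.2, 6.1]
finger_gap: 33.7
finger_force: 30.0
```

Request:
arm_command --pt "0.25 0 0 -50 0" --pt "0.25 0 0 -110 0" --pt "0.25 0 0 -170 0" --pt "0.25 0 40 -210 0" --pt "0.25 0 90 -210 0" --pt "0.25 0 140 -210 0" --pt "0.25 0 190 -210 0" --pt "0.25 0 226 -210 0" --pt "0.25 0 226 -210 0" --pt "0.25 0 226 -210 0" --pt "0.25 0 226 -210 0" --force 30

```text
clock: 5.78
eef_pos: [481.0, 69.0, 259.3]
eef_rot: [-3.141, -0.0, 3.105]
wrist_force: [0.2, -0.8, -4.6]
finger_gap: 33.7
finger_force: 30.0
```

```bash
python3 - <<'E'
from h import *
s=monitor.read_state(); print(s["clock"],s["eef_pos"].round(1),s["eef_rot"].round(3),s["finger_gap"],s["wrist_force"].round(2))
p=imaging.camera("wrist"); save(p,"w2")
o=[];w=[]
for X in (430,570):
    for Y in (120,260): o.append(proj(p,[X,Y,135])); w.append([(260-Y)*4,(570-X)*4])
print(np.round(o))
r=cv2.warpPerspective(p["img"],cv2.getPerspectiveTransform(np.float32(o),np.float32(w)),(560,560),flags=cv2.INTER_CUBIC)
save({"img":r},"rim")
for t in ("jar_rim","jar_seat","lockring","lid_head"):
    for q in find_in(p,t)[:2]: print(t,round(q["p"],2),np.round(q["rect"],1),pix2z(p,*q["rect"][:2],135).round(1))
E
```

```text
5.775 [481.   69.  259.3] [-3.141 -0.     3.105] 33.698949126035316 [ 0.25 -0.8  -4.61]
[[372. 143.]
 [521. 137.]
 [370. 275.]
 [501. 271.]]
jar_rim 0.9 [419.6 192.8 144.5 136.7] [480.4 167.9 135. ]
jar_seat 0.69 [419.7 193.8 141.6 136.1] [481.4 168.  135. ]
jar_seat 0.3 [267.  264.9  53.2  63.4] [553.8  10.4 135. ]
lockring 0.76 [433.5 209.8 112.7  98.6] [498.6 182.8 135. ]
lockring 0.19 [264.5 155.5  70.2  41.2] [437.9  18.1 135. ]
lid_head 0.94 [105.8  78.5  82.9  69.1] [ 364.3 -116.7  135. ]
lid_head 0.92 [320.9 232.8 115.1 115.3] [519.2  68.9 135. ]
```

View pics/w2.png

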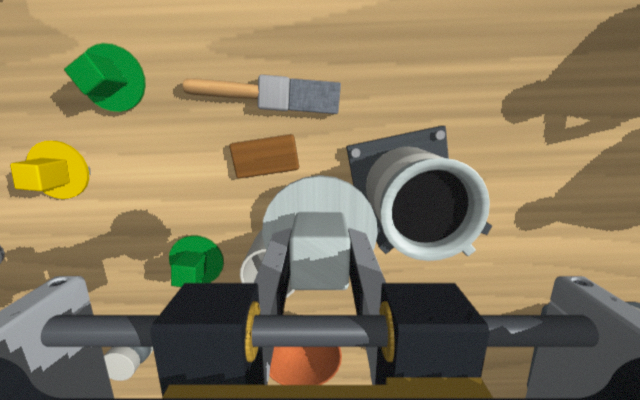

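View pics/rim.png

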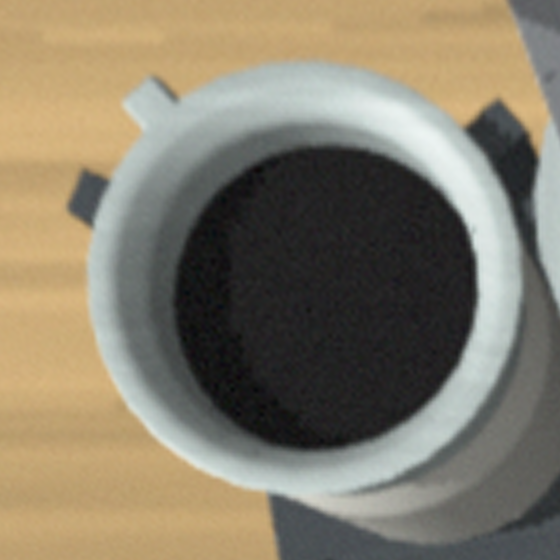

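The wrist view shows the lid held level. The ring centre is at wrist (434,208), and rectified it is near (502,185.5). The tab is up-left beside the open stop, and the far stop is at upper right in the rectified view. I'll move over the jar and lower the lid.

Request:
arm_command --pt "0.25 -8 50 0 0" --pt "0.25 -16.7 100 0 0" --pt "0.25 -16.7 117.2 0 0" --pt "0.25 -16.7 117.2 0 0" --pt "0.25 -16.7 117.2 40 0" --pt "0.25 -16.7 117.2 64 0" --pt "0.25 -16.7 117.2 72 0" --pt "0.25 -16.7 117.2 78 0" --pt "0.25 -16.7 117.2 81 0" --pt "0.25 -16.7 117.2 81 0"

```text
clock: 7.28
eef_pos: [502.0, 186.3, 178.9]
eef_rot: [3.141, 0.001, 3.106]
wrist_force: [-0.1, -0.5, -4.0]
finger_gap: 34.0
finger_force: 30.0
```

Request:
arm_command --pt "0.25 0 0 2 0" --pt "0.25 0 0 4 0" --pt "0.25 0 0 5 0" --pt "0.25 0 0 6 0" --pt "0.25 0 0 6 0"

```text
clock: 7.9
eef_pos: [501.8, 186.4, 172.4]
eef_rot: [-3.142, -0.0, 3.106]
wrist_force: [0.0, -0.1, -4.8]
finger_gap: 34.1
finger_force: 30.0
```

Request:
arm_command --pt "0.25 0 0 1 0" --pt "0.25 0 0 2 0" --pt "0.25 0 0 3 0" --pt "0.25 0 0 4 0" --pt "0.25 0 0 4 0"

```text
clock: 8.52
eef_pos: [501.9, 186.3, 168.5]
eef_rot: [-3.142, 0.0, 3.106]
wrist_force: [-0.8, -0.1, -3.9]
finger_gap: 33.8
finger_force: 30.0
```

Request:
arm_command --pt "0.25 0 0 0.7 0" --pt "0.25 0 0 1.4 0" --pt "0.25 0 0 1.4 0"

```text
clock: 8.9
eef_pos: [502.0, 186.4, 168.0]
eef_rot: [3.141, 0.001, 3.106]
wrist_force: [-4.6, -2.2, 7.9]
finger_gap: 33.6
finger_force: 30.0
```

Request:
arm_command --pt "0.43 0 0 1.4 0" --pt "0.43 0 0 0 0" --pt "0.43 0 0 0 0"

```text
clock: 9.28
eef_pos: [502.0, 186.4, 167.2]
eef_rot: [3.141, 0.0, 3.106]
wrist_force: [0.1, -0.2, -0.1]
finger_gap: 40.4
finger_force: 0.0
```

```bash
cat > look.py <<'E'
from h import *
import sys
s=monitor.read_state(); print(s["clock"],s["eef_pos"].round(1),s["eef_rot"].round(3),"j6",s["joints"][5].round(3),s["finger_gap"].round(1),s["wrist_force"].round(2),s["moment"].round(3))
p=imaging.camera("wrist"); save(p,sys.argv[1])
for q in trace(p,"lid_head")[:3]:
    if abs(q["rect"][0]-320)<60 and q["rect"][1]>150: print(round(q["p"],2),np.round(q["rect"],1),q["region"].sum())
E
python3 look.py a1
```

```text
Traceback (most recent call last):
  File "look.py", line 3, in <module>
    s=monitor.read_state(); print(s["clock"],s["eef_pos"].round(1),s["eef_rot"].round(3),"j6",s["joints"][5].round(3),s["finger_gap"].round(1),s["wrist_force"].round(2),s["moment"].round(3))
                                                                                                                      ^^^^^^^^^^^^^^^^^^^^^
AttributeError: 'float' object has no attribute 'round'
```

```bash
sed -i 's/s\["finger_gap"\].round(1)/round(s["finger_gap"],1)/' look.py; python3 look.py a1
```

```text
9.275 [502.  186.4 167.2] [3.141 0.    3.106] j6 -1.248 40.4 [ 0.1  -0.18 -0.11] [ 0.051 -0.015  0.005]
0.82 [320.2 231.8 111.7 112.7] 8885
0.47 [321.  204.8 167.3 187.2] 11695
```

View pics/a1.png

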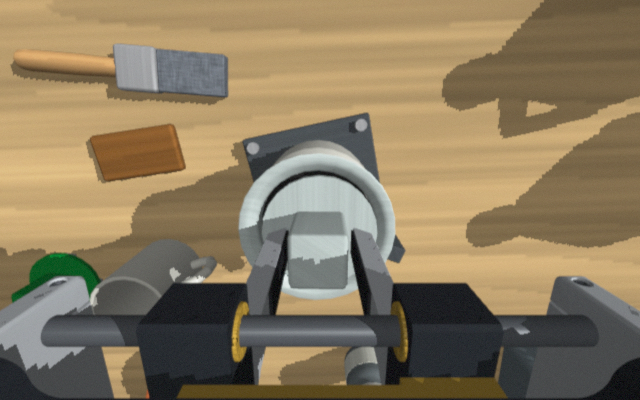

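The lid sits in the ring mouth, its head top edge at row ~212 and disc centred near (320,232). I'll search clockwise with grip, turn 8° and release, so that it can drop by its own weight.

Request:
arm_command --pt "0.3 0 0 0 0" --pt "0.3 0 0 0 0" --pt "0.3 0 0 0 8" --pt "0.3 0 0 0 8" --pt "0.42 0 0 0 8" --pt "0.42 0 0 0 8" --pt "0.3 0 0 0 8" --pt "0.3 0 0 0 8" --pt "0.3 0 0 0 16" --pt "0.3 0 0 0 16" --pt "0.42 0 0 0 16" --pt "0.42 0 0 0 16" --pt "0.3 0 0 0 16" --pt "0.3 0 0 0 16" --pt "0.3 0 0 0 24" --pt "0.3 0 0 0 24" --pt "0.42 0 0 0 24" --pt "0.42 0 0 0 24" --force 8

```text
clock: 11.62
eef_pos: [501.9, 186.6, 167.0]
eef_rot: [3.141, -0.0, 2.687]
wrist_force: [0.5, -0.2, 0.0]
finger_gap: 39.4
finger_force: 0.0
```

```bash
python3 look.py a2
```

```text
11.625 [501.9 186.6 167. ] [ 3.141 -0.     2.687] j6 -0.829 39.4 [ 0.51 -0.19  0.01] [0.033 0.042 0.017]
0.83 [315.9 230.2 114.5 118.7] 9078
```

Request:
arm_command --pt "0.3 0 0 0 0" --pt "0.3 0 0 0 0" --pt "0.3 0 0 0 8" --pt "0.3 0 0 0 8" --pt "0.42 0 0 0 8" --pt "0.42 0 0 0 8" --pt "0.3 0 0 0 8" --pt "0.3 0 0 0 8" --pt "0.3 0 0 0 16" --pt "0.3 0 0 0 16" --pt "0.42 0 0 0 16" --pt "0.42 0 0 0 16" --pt "0.3 0 0 0 16" --pt "0.3 0 0 0 16" --pt "0.3 0 0 0 24" --pt "0.3 0 0 0 24" --pt "0.42 0 0 0 24" --pt "0.42 0 0 0 24" --force 8

```text
clock: 13.98
eef_pos: [502.0, 186.6, 167.1]
eef_rot: [3.141, -0.0, 2.269]
wrist_force: [0.1, 0.9, 0.7]
finger_gap: 39.5
finger_force: 0.0
```

```bash
python3 look.py a3; python3 - <<'E'
import cv2,numpy as np
ims=[cv2.imread(f"pics/a{i}.png")[130:310,230:410] for i in (1,2,3)]
cv2.imwrite("pics/cmp.png",cv2.resize(np.hstack(ims),None,fx=1.48,fy=1.48,interpolation=cv2.INTER_CUBIC))
E
```

```text
13.975 [502.  186.6 167.1] [ 3.141 -0.     2.269] j6 -0.411 39.5 [0.12 0.92 0.66] [-0.043  0.052  0.004]
0.64 [318.1 233.2 110.8 115.3] 8843
```

View pics/cmp.png

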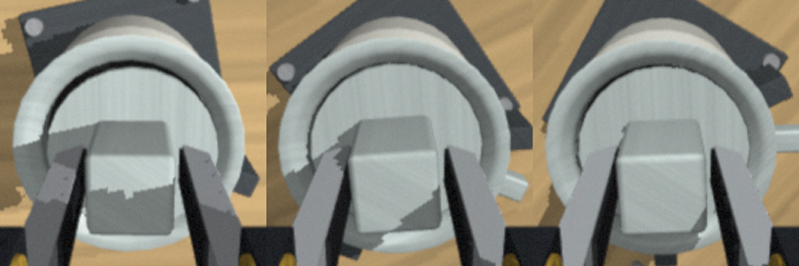

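The three heads are of equal size (about 86 px wide in the crop) and the tab turns in the picture just as a still ring would. So it hasn't dropped yet, and I continue.

Request:
arm_command --pt "0.3 0 0 0 0" --pt "0.3 0 0 0 0" --pt "0.3 0 0 0 8" --pt "0.3 0 0 0 8" --pt "0.42 0 0 0 8" --pt "0.42 0 0 0 8" --pt "0.3 0 0 0 8" --pt "0.3 0 0 0 8" --pt "0.3 0 0 0 16" --pt "0.3 0 0 0 16" --pt "0.42 0 0 0 16" --pt "0.42 0 0 0 16" --pt "0.3 0 0 0 16" --pt "0.3 0 0 0 16" --pt "0.3 0 0 0 24" --pt "0.3 0 0 0 24" --pt "0.42 0 0 0 24" --pt "0.42 0 0 0 24" --force 8

```text
clock: 16.32
eef_pos: [501.9, 186.5, 167.0]
eef_rot: [3.141, -0.0, 1.85]
wrist_force: [-0.8, -0.6, 0.3]
finger_gap: 39.8
finger_force: 0.0
```

```bash
python3 look.py a4; cat > tab.py <<'E'
# ring tab angle about the jar axis and lid-head brightness edges, from the wrist picture rectified at the tab plane
from h import *
import sys
def ncc(a,b):
    A=cv2.imread(f"pics/{a}.png",0);B=cv2.imread(f"pics/{b}.png",0)
    t=A[205:292,285:352]; best=[]
    for sc in np.arange(.9,1.06,.01):
        r=cv2.matchTemplate(cv2.Sobel(B[180:310,265:375],5,0,1)**2+cv2.Sobel(B[180:310,265:375],5,1,0)**2, cv2.resize(cv2.Sobel(A,5,0,1)**2+cv2.Sobel(A,5,1,0)**2,None,fx=1,fy=1)[205:292,285:352] if sc==1 else cv2.resize((cv2.Sobel(A,5,0,1)**2+cv2.Sobel(A,5,1,0)**2)[205:292,285:352],None,fx=sc,fy=sc),cv2.TM_CCOEFF_NORMED)
        best.append((round(float(r.max()),3),round(sc,2)))
    return max(best)
for n in sys.argv[2:]: print(n,ncc(sys.argv[1],n))
E
python3 tab.py a3 a1 a2 a4
```

```text
16.325 [501.9 186.5 167. ] [ 3.141 -0.     1.85 ] j6 0.008 39.8 [-0.83 -0.64  0.32] [-0.065  0.054 -0.03 ]
0.82 [318.6 229.2 108.5 114.7] 8266
a1 (0.771, np.float64(1.01))
a2 (0.851, np.float64(1.0))
a4 (0.761, np.float64(1.0))
```

```bash
cat > prof.py <<'E'
import cv2,numpy as np,sys
from scipy.signal import find_peaks
for n in sys.argv[1:]:
    g=cv2.imread(f"pics/{n}.png",0).astype(float)
    r=np.abs(np.gradient(cv2.GaussianBlur(g,(1,5),0)[:,305:335].mean(1)))
    c=np.abs(np.gradient(g[245:275].mean(0)))
    pr=find_peaks(r[150:310],height=2.5)[0]+150; pc=find_peaks(c[270:370],height=5)[0]+270
    print(n,"rows",[(int(i),round(r[i],1)) for i in pr],"cols",[(int(i),round(c[i])) for i in pc])
E
python3 prof.py a1 a2 a3 a4
```

```text
a1 rows [(153, np.float64(6.9)), (164, np.float64(11.0)), (171, np.float64(24.3)), (176, np.float64(40.7)), (211, np.float64(19.7)), (235, np.float64(16.0)), (258, np.float64(14.9)), (263, np.float64(3.6)), (289, np.float64(24.6)), (293, np.float64(3.8)), (298, np.float64(5.6))] cols [(277, 11), (280, 15), (286, 24), (314, 6), (348, 23), (351, 37), (360, 13)]
a2 rows [(158, np.float64(5.6)), (165, np.float64(12.9)), (174, np.float64(23.1)), (208, np.float64(9.0)), (233, np.float64(11.2)), (237, np.float64(2.8)), (272, np.float64(3.2)), (283, np.float64(3.9)), (287, np.float64(16.4)), (298, np.float64(5.4))] cols [(280, 16), (286, 31), (342, 6), (345, 9), (347, 23), (350, 36), (359, 16), (362, 15)]
a3 rows [(159, np.float64(6.9)), (166, np.float64(13.3)), (172, np.float64(4.6)), (176, np.float64(26.6)), (210, np.float64(5.2)), (234, np.float64(12.6)), (239, np.float64(6.9)), (286, np.float64(17.5)), (302, np.float64(6.7))] cols [(280, 17), (287, 33), (345, 13), (347, 15), (350, 34), (360, 18), (363, 16)]
a4 rows [(151, np.float64(10.3)), (160, np.float64(6.8)), (167, np.float64(13.1)), (175, np.float64(4.8)), (183, np.float64(12.7)), (207, np.float64(2.6)), (229, np.float64(9.6)), (235, np.float64(6.4)), (281, np.float64(15.7))] cols [(279, 17), (287, 29), (292, 11), (344, 8), (350, 32), (360, 17)]
```

In a4 the head top edges sit 5 px higher up the picture and the head is narrower, which fits a 7 mm drop. I'll check this with a firm turn: the ring needs about 0.45 N m.

Request:
arm_command --pt "0.3 0 0 0 0" --pt "0.3 0 0 0 0" --pt "0.3 0 0 0 0" --pt "0.3 0 0 0 4" --pt "0.3 0 0 0 8" --pt "0.3 0 0 0 12" --pt "0.3 0 0 0 16" --force 50

```text
clock: 17.3
eef_pos: [501.6, 186.1, 167.0]
eef_rot: [-3.141, 0.001, 1.569]
wrist_force: [-1.6, -3.3, 2.6]
finger_gap: 36.2
finger_force: 48.1
```

```bash
python3 look.py a5; python3 prof.py a5; python3 - <<'E'
import cv2,numpy as np
ims=[cv2.imread(f"pics/a{i}.png")[120:310,210:430] for i in (3,4,5)]
cv2.imwrite("pics/cmp2.png",cv2.resize(np.hstack(ims),None,fx=1.2,fy=1.2,interpolation=cv2.INTER_CUBIC))
E
```

```text
17.3 [501.6 186.1 167. ] [-3.141e+00  1.000e-03  1.569e+00] j6 0.289 36.2 [-1.62 -3.31  2.64] [-0.565  0.605  0.464]
0.57 [321.1 230.7 107.1 110.3] 8010
a5 rows [(151, np.float64(10.2)), (160, np.float64(5.2)), (167, np.float64(12.3)), (175, np.float64(3.8)), (183, np.float64(19.0)), (207, np.float64(3.5)), (229, np.float64(10.5)), (235, np.float64(6.7)), (281, np.float64(16.2)), (293, np.float64(2.7)), (302, np.float64(2.8))] cols [(283, 18), (289, 37), (295, 9), (349, 27), (356, 17), (358, 16)]
```

The moment is 0.464 N m and the head edges still show the dropped height, so the lid is engaged with the ring. I carry it round.

Request:
arm_command --pt "0.3 0 0 0 4" --pt "0.3 0 0 0 8" --pt "0.3 0 0 0 12" --pt "0.3 0 0 0 16" --pt "0.3 0 0 0 20" --pt "0.3 0 0 0 24" --pt "0.3 0 0 0 28" --pt "0.3 0 0 0 32" --pt "0.3 0 0 0 36" --pt "0.3 0 0 0 40" --pt "0.3 0 0 0 44" --pt "0.3 0 0 0 48" --pt "0.3 0 0 0 52" --pt "0.3 0 0 0 56" --pt "0.3 0 0 0 60" --force 60

```text
clock: 19.27
eef_pos: [501.9, 185.4, 167.1]
eef_rot: [3.14, 0.001, 0.523]
wrist_force: [-2.9, -8.9, 4.2]
finger_gap: 35.9
finger_force: 57.3
```

```bash
python3 look.py a6; python3 prof.py a6
```

```text
19.275 [501.9 185.4 167.1] [3.14e+00 1.00e-03 5.23e-01] j6 1.335 35.9 [-2.93 -8.87  4.2 ] [-1.939  0.554  0.436]
0.7 [318.9 230.5 111.2 108. ] 8167
a6 rows [(154, np.float64(3.6)), (157, np.float64(20.8)), (167, np.float64(6.6)), (172, np.float64(3.9)), (176, np.float64(14.3)), (208, np.float64(15.3)), (231, np.float64(12.2)), (250, np.float64(11.8)), (280, np.float64(6.1)), (285, np.float64(4.4)), (293, np.float64(6.0)), (301, np.float64(12.6))] cols [(282, 11), (289, 37), (293, 5), (349, 22), (357, 8)]
```

Request:
arm_command --pt "0.43 0 0 0 0" --pt "0.43 0 0 0 0" --pt "0.3 0 0 0 0" --pt "0.3 0 0 0 0" --pt "0.3 0 0 0 0" --pt "0.3 0 0 0 4" --pt "0.3 0 0 0 8" --pt "0.3 0 0 0 12" --pt "0.3 0 0 0 16" --pt "0.3 0 0 0 19" --pt "0.3 0 0 0 22" --force 60

```text
clock: 20.75
eef_pos: [504.8, 186.7, 168.9]
eef_rot: [3.141, -0.009, 0.139]
wrist_force: [18.8, -1.6, 2.9]
finger_gap: 39.8
finger_force: 69.0
```

```bash
python3 look.py a7; python3 prof.py a7
```

```text
20.75 [504.8 186.7 168.9] [ 3.141 -0.009  0.139] j6 1.719 39.8 [18.82 -1.56  2.88] [-0.418 -3.442  2.175]
0.83 [322.1 239.7 109.5 116.7] 8129
a7 rows [(155, np.float64(7.2)), (162, np.float64(24.7)), (172, np.float64(4.2)), (178, np.float64(37.5)), (183, np.float64(39.2)), (213, np.float64(9.5)), (219, np.float64(7.6)), (244, np.float64(4.0)), (268, np.float64(18.7)), (291, np.float64(5.3)), (298, np.float64(5.7)), (304, np.float64(9.0))] cols [(277, 8), (281, 8), (286, 30), (347, 12), (353, 21), (357, 8), (359, 8), (361, 8)]
```

The moment jumped to 2.2 N m, so the tab is at the far stop. I let go and rise.

Request:
arm_command --pt "0.3 0 0 0 -8" --pt "0.65 0 0 0 -8" --pt "0.65 0 0 0 -8" --pt "0.65 0 0 0 -8" --pt "0.65 0 0 -30 -8" --pt "0.65 0 0 -70 -8" --pt "0.65 40 0 -110 -8" --pt "0.65 90 0 -110 -8" --pt "0.65 90 0 -110 -8" --pt "0.65 90 0 -110 -8" --force 20

```text
clock: 22.1
eef_pos: [590.4, 198.8, 276.5]
eef_rot: [-3.142, 0.001, 0.278]
wrist_force: [-0.4, 0.0, -0.1]
finger_gap: 61.0
finger_force: 0.0
```

```bash
python3 look.py a8; python3 - <<'E'
from h import *
T=imaging.camera("top");S=imaging.camera("scene");W=imaging.camera("wrist")
cc=lambda p,z,r:(lambda c:cv2.resize(p["img"][max(0,int(c[1])-r):int(c[1])+r,int(c[0])-r:int(c[0])+r],(390,390),interpolation=cv2.INTER_CUBIC))(proj(p,[501.5,185.5,z]))
print(proj(W,[501.5,185.5,135]))
w=cv2.resize(W["img"],(624,390)) 
save({"img":np.vstack([np.hstack([cc(T,135,32),cc(S,135,40)]),np.zeros((1,780,3),np.uint8)])},"fin_ts")
o=[];d=[]
for X in (425,575):
    for Y in (110,260): o.append(proj(W,[X,Y,130])); d.append([(260-Y)*2.6,(575-X)*2.6])
print(np.round(o))
r=cv2.warpPerspective(W["img"],cv2.getPerspectiveTransform(np.float32(o),np.float32(d)),(390,390))
save({"img":np.hstack([r,cc(S,135,40)])},"final")
E
```

```text
22.1 [590.4 198.8 276.5] [-3.142e+00  1.000e-03  2.780e-01] j6 1.558 61.0 [-0.38  0.01 -0.07] [-0.037  0.107  0.023]
0.84 [310.9 269.6  62.5  70.5] 3587
[309.1595886  268.01781909]
[[352. 334.]
 [233. 305.]
 [393. 225.]
 [260. 189.]]
```

View pics/final.png

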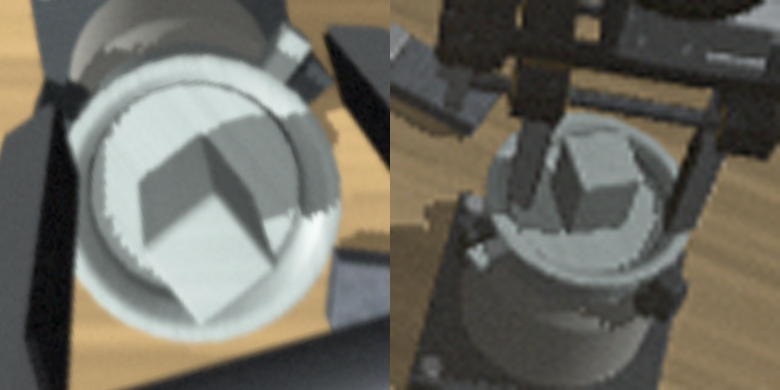

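The lid sits level and concentric in the ring. The tab (290,45) lies right against the far stop post (312,80), with no wood showing between them. One numeric check along the arc follows.

```bash
python3 - <<'E'
from h import *
W=imaging.camera("wrist"); c=np.array([501.5,185.5])
for z,r in ((130,66),(128,64)):
    print(z,r)
    for a in range(-76,-20,3):
        # world angle from +x ; rectified view: up=+x, right=-y
        pass
    for a in range(-70,-8,3):
        X=[c[0]+r*np.cos(np.radians(a)),c[1]+r*np.sin(np.radians(a)),z]; u,v=proj(W,X).round().astype(int)
        print(a,W["img"][v,u].tolist(),end="; ")
E
```

```text
130 66
-70 [211, 179, 126]; -67 [202, 169, 121]; -64 [204, 175, 121]; -61 [111, 96, 68]; -58 [123, 104, 75]; -55 [127, 107, 77]; -52 [89, 86, 79]; -49 [79, 84, 90]; -46 [81, 85, 88]; -43 [78, 82, 86]; -40 [78, 85, 85]; -37 [176, 186, 183]; -34 [199, 212, 208]; -31 [184, 196, 193]; -28 [76, 80, 81]; -25 [54, 59, 57]; -22 [80, 84, 78]; -19 [83, 82, 78]; -16 [83, 84, 79]; -13 [85, 86, 82]; -10 [87, 87, 84]; 128 64
-70 [215, 181, 127]; -67 [216, 183, 126]; -64 [214, 183, 128]; -61 [176, 150, 107]; -58 [139, 117, 82]; -55 [136, 116, 82]; -52 [62, 66, 67]; -49 [75, 79, 83]; -46 [80, 85, 90]; -43 [61, 64, 68]; -40 [148, 156, 155]; -37 [163, 175, 172]; -34 [173, 183, 181]; -31 [155, 166, 163]; -28 [75, 81, 80]; -25 [77, 74, 73]; -22 [87, 86, 83]; -19 [85, 83, 81]; -16 [86, 87, 81]; -13 [87, 90, 86]; -10 [88, 89, 83];
```

```bash
python3 -c "
from cell import job; print(job.sign_off())"
```

```text
the job is handed in; nothing more can be done
None
```

The lid dropped into the notches before the lock ring had moved, then carried the ring clockwise until its tab met the far stop. I let go with the lid seated, raised the gripper clear and handed the job in at about 22 s; no verdict came back.

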